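# Clamp a rail in the drilling jig

### The arm

A 6-joint arm with a two-finger parallel gripper is mounted at the origin on the work surface. World frame = base frame: x ahead of the robot, y to its left, z up, the work surface at z = 0. Lengths are in mm, angles in degrees, forces in N, time in s.
With the tool pointing down it reaches from about 300 to 850 mm from the base axis. Payload 4.2 kg.
Tool frame: the origin (TCP) lies on the mounting face of the last link; the fingertips stand 191 mm ahead of it and the grasp point (between the pads) lies 172 mm ahead of it; z points along the fingers, y is the direction in which the jaws open and shut (so a half turn about z gives the same grasp; the last joint's range is limited). The gripper opens to 91 mm and grips with 3 to 60 N. Pads are 32 mm wide; open, the fingers measure 118 mm over their backs; the gripper's body (76 mm by 178 mm) begins 60 mm behind the grasp point.
Start: joints at [66.692, 18.312, 89.639, -0, 72.044, -1.146], TCP at [216.902, 532.519, 404.776] pointing down, gripper open.
Joint ranges: [-177.97, 177.97], [-48.28, 115.42], [12.27, 149.76], [-77.06, 257.06], [2.81, 150.46], [-146.56, 146.56]. Speed limits (degrees/s): [147.25, 147.25, 180, 180, 180, 180].

### API

Orientations are given as [roll, pitch, yaw] about the fixed x, y, z axes, in that order (R = Rz(yaw) Ry(pitch) Rx(roll)).
In Python, from workcell import env gives the robot as it stands.
- The arm moves only by the shell command python3 -m handwheel 'ROWS' [FORCE]. ROWS is JSON, a list of rows, each an object with "gripper": the opening in per cent of the stroke, from 0 (shut) to 100 (fully open); "travel": the shift along the tool's x, y, z in m, a list of three; "twist": the turn about the tool's z in rad. In form: [{"gripper": gripper, "travel": [x, y, z], "twist": twist}, ...]. A call has 1 to 5 rows; each row shifts and turns the commanded pose from where the row before left it, along the tool's axes as they then stand; what a row does not reach is not made up. A row lasts 1/12 s, in which the tool goes at most 41.7 mm and 7.16 degrees, less where a joint would pass 70% of its speed; a pose out of reach is approached as far as the arm can. A call with a gripper value outside its range is refused whole. The fingers move at their own pace and stop on an object; FORCE is the grip in N (left out, the last holds). Time passes only in rows, so rows that do not move let the fingers close. It gives the time, the measured TCP pose, the force and the opening at its end, in the units of the state.
- env.state(): the state, without advancing time (a new reading comes with each control period).
- env.grab_frame(name): name is "scene" or "top" or "wrist"; returns a dict with "frame" (480x640x3 uint8, red, green, blue), "intrinsics" (3x3 intrinsics, pixels), "extrinsics" (4x4, takes a point from camera to world coordinates). Camera axes: x right, y down, z forward; pixel columns grow to the right and rows downward; lengths in mm; the calibration is good to about 2 mm. A picture is of the moment at which its call begins. There is no depth.
- env.job_done(): hands the job in, once; it reports no verdict.
Trained networks look in the newest picture that a camera, given by its name, has taken for a name from the list of things; names that differ only in an ending like _2 or _b are one class to them, and where a whole thing is asked for, a point or a joint stands for the part that bears it (a point fixed in the world has none). Each returns a list of dicts, best first, with "confidence" (0 to 1); they miss things now and then, are a little off and sometimes report something else, mostly with a low value. They report only what shows in the picture. A call takes as long as a camera call.
- env.trace(camera, thing): "pixels" (480x640 bool, what is visible of it) and "uv" ([column, row] in pixels, amid what is visible of it).
- env.pinpoint(camera, thing): "uv" ([column, row] in pixels: a listed point, or the origin of a listed thing).
The state is a dict: "time_s": time; "qpos": joint angles; "qvel": joint speeds; "effort": joint torques, N m; "ee_pos": TCP position; "ee_rot": TCP orientation; "force": force on the tool from outside, world axes, zero at the start; "torque": the same for the moment, N m; "gripper_width": finger opening in mm.
Only numpy, scipy, OpenCV 4.12 (cv2) and the standard library are available. Lean on these libraries where they do the work, as an engineer would, in place of code of your own. Each camera call takes 0.05 s, during which the arm holds its last target. There are 200 camera calls.

### The job

Clamp the wooden rail in the drilling jig, ready for drilling: with a fingertip push the rail along under the steel guide plate until its left end is right up against the end stop, and push both wooden cam levers round with a finger until they bite and hold the rail tight against the fence. Do not lift the rail, and leave the oil can, bolt, try square and screwdriver where they lie.

Things in the scene. Friction and masses are not known exactly. Their poses are not given: they have to be found in the camera images.
- jig: Drilling jig screwed to the bench, fixed in a run. Origin: centre of the underside of its plywood baseboard, 250 (x) x 420 (y) x 18 mm. Own axes: +x across the jig to the fence (away from the robot), +y left along the fence, z up. Lever pivots (M8 bolt and nut, top 52 mm above the bench) at x = 2 mm, y = +75 mm (left) and -75 mm (right). All jig-frame numbers below are in these axes.
- fence_face (a point): Foot of the fence's working face, at its middle: jig x = 80 mm, y = 0, on the baseboard (18 mm up). The fence is a reddish-brown hardwood batten along y from -180 to +180 mm, 32 mm thick, its face looks to -x, its top is 43 mm above the bench.
- stop_face (a point): Foot of the end stop's working face: jig x = 57.5 mm, y = 110 mm, on the baseboard. The stop is a reddish-brown hardwood block at the fence's left end, x = 8 to 78 mm, y = 110 to 140 mm, top 43 mm above the bench; its face looks to -y.
- guide_plate (a point): Centre of the upper face of the steel drill guide plate with two bushes, fixed on the fence and reaching over the rail: jig x = 53 to 111 mm, y = -40 to +40 mm, from 43 to 51 mm above the bench (bushes up to 63 mm).
- rail: The work: loose beech rail 45 (x) x 220 (y) x 22 mm, 0.1 to 0.25 kg; origin: centre of its underside. It lies flat on the baseboard between levers and fence, about parallel to the fence, 15 to 45 mm short of the end stop and up to 7 mm off the fence. Slides easily (about 1 N). Finished: origin at about jig x = 57.5 mm, y = 0.
- rail_left_end (a point): Middle of the rail's left (+y) end face, which goes against the end stop.
- rail_right_end (a point): Middle of the rail's right (-y) end face, 11 mm above its underside; the place to push towards +y.
- left_pivot (a joint): Turn of the left lever, rad, counter-clockwise from above, 0 to 2.0. At q its arm points at 150 degrees + q from jig +x. Starts slack at 0 to 0.5; touches the rail (when on the fence) at about 1.4 and is tight 0.04 to 0.15 rad later. Stays where left (0.10 N m friction). A finger push of 8 to 15 N square to the arm, 85 mm from the pivot, clamps well; it locks itself when let go.
- right_pivot (a joint): The same for the right cam lever; both tighten counter-clockwise seen from above, which also draws the rail towards the end stop.
- left_cam: Left cam lever, one piece of 18 mm dark hardwood, 20 to 38 mm above the bench: an off-centre disc of 28 mm radius round the pivot (it bears on the rail) and a straight arm 22 mm wide with a round end, 110 mm long from the pivot. Origin on the pivot axis at the lever's underside; own +x along the arm.
- right_cam: Right cam lever, same shape and size as the left.
- left_arm (a point): Point on the middle of the left lever's arm, on its upper face, 85 mm from the pivot.
- right_arm (a point): The same on the right lever.
- oil_can: Bystander: red metal pump oil can, 74 mm across, 80 mm tall, with a thin spout up to 135 mm; origin centre of underside; stands on the bench to the left of the jig.
- bolt: Bystander: large hexagon bolt with nut, 130 mm long, 28 mm across, lying on the bench to the right of the jig; origin below its middle.
- square: Bystander: try square, dark wood stock 100 x 18 x 16 mm with steel blade 150 x 28 mm, lying on the bench beyond the fence; origin under the middle of the stock.
- screwdriver: Bystander: screwdriver with wooden handle lying on the bench to the left of the jig.

How it is judged (in metres and radians):
At the end, for the whole second after the job is handed in: The rail lies flat and at rest, its left end within 2.5 mm of the end stop and both its ends within 2 mm of the fence; each cam presses on the rail with more than 8 N with the robot away; the bystanders are within 20 mm of where they were (y of rail_left_end in the frame of jig above 0.1075 m and x of each of rail_left_end, rail_right_end in the frame of jig above 0.0555 m and z of rail in the frame of jig below 0.0195 m and contact force between each of left_cam, right_cam and rail above 8 N and linear speed of rail below 0.01 m/s and distance of each of oil_can, bolt, square, screwdriver from where it was at the start of the episode below 0.02 m); the robot touches nothing.
It fails at once if the rail is lifted over 2.5 mm or tipped off the baseboard (z of rail in the frame of jig above 0.0205 m or angle between rail's own z axis and vertical above 0.06 rad).
It fails at once if a bystander is lifted, knocked over or pushed away (distance of any of oil_can, bolt, square, screwdriver from where it was at the start of the episode above 0.03 m or angle between oil_can's own z axis and vertical above 0.3 rad).
It also fails if it takes over 64 s, if anything falls off the work surface, if the arm or the gripper's body presses on something with over 40 N, if the wrist force passes 120 N, or if a joint passes its speed limit or range.

## Working session

There is one attempt and no reset: what is moved stays moved. The work goes in short steps, Python scripts to look and compute and a shell command to move; the robot and the scene stay as the last step left them, time stands still between calls to the robot, and variables do not carry over. Pictures are saved under pics/ and viewed, about 8 in all and at most 12, crops included, and the job is handed in when it is done.

```bash
mkdir -p pics; ls; cat > h.py <<'E'
import numpy as np, cv2
from workcell import env
def proj(f,P):
    T=np.linalg.inv(f["extrinsics"]);p=T[:3,:3]@np.array(P,float)+T[:3,3];u=f["intrinsics"]@p;return u[:2]/u[2]
def at_z(f,uv,z):
    K=np.array(f["intrinsics"]);E=np.array(f["extrinsics"]);d=E[:3,:3]@np.linalg.inv(K)@np.array([uv[0],uv[1],1.]);o=E[:3,3]
    return o+d*(z-o[2])/d[2]
def save(f,name):cv2.imwrite("pics/"+name,f["frame"][:,:,::-1])
E
python3 - <<'E'
from h import *
s=env.state();print({k:np.round(v,3).tolist() for k,v in s.items()})
fs={c:env.grab_frame(c) for c in("top","scene")}
for c in fs: save(fs[c],c+"0.png")
Z=dict(jig=0,fence_face=18,stop_face=18,guide_plate=51,rail=18,rail_left_end=29,rail_right_end=29,left_cam=20,right_cam=20,left_arm=38,right_arm=38,oil_can=0,bolt=0,square=0,screwdriver=0)
for c in fs:
  for n,z in Z.items():
    r=env.pinpoint(c,n)[:2]
    print(c,n,[(np.round(a["uv"],1).tolist(),round(a["confidence"],2),np.round(at_z(fs[c],a["uv"],z),0).tolist()) for a in r])
E
```

```text
pics
{'time_s': 0.0, 'qpos': [66.692, 18.35, 89.708, -0.001, 72.041, -1.145], 'qvel': [0.009, 0.052, -0.052, -0.044, 0.015, -0.015], 'effort': [0.002, -41.247, -23.197, 0.073, 0.046, -0.0], 'ee_pos': [216.838, 532.353, 403.924], 'ee_rot': [-179.9, -0.002, 157.837], 'force': [0.003, -1.001, 0.756], 'torque': [0.031, -0.001, -0.029], 'gripper_width': 91.235}
top jig [([376.1, 259.0], 0.57, [581.0, -27.0, 0.0])]
top fence_face [([383.8, 223.8], 0.76, [658.0, -44.0, 18.0]), ([343.6, 250.9], 0.73, [596.0, 46.0, 18.0])]
top stop_face [([335.0, 225.2], 0.56, [655.0, 66.0, 18.0])]
top guide_plate [([381.9, 214.6], 0.9, [671.0, -37.0, 51.0]), ([342.4, 247.2], 0.17, [599.0, 48.0, 51.0])]
top rail [([394.3, 236.4], 0.92, [630.0, -67.0, 18.0]), ([333.0, 223.5], 0.31, [658.0, 70.0, 18.0])]
top rail_left_end [([349.8, 223.8], 0.64, [655.0, 32.0, 29.0])]
top rail_right_end [([441.9, 242.8], 0.64, [614.0, -169.0, 29.0]), ([501.9, 295.7], 0.5, [499.0, -293.0, 29.0])]
top left_cam [([342.2, 252.8], 0.91, [592.0, 49.0, 20.0])]
top right_cam [([409.4, 257.8], 0.88, [581.0, -99.0, 20.0])]
top left_arm [(
[... 797 characters left out ...]
_end [([314.2, 250.8], 0.73, [669.0, 54.0, 29.0])]
scene rail_right_end [([292.5, 184.5], 0.59, [623.0, -164.0, 29.0])]
scene left_cam [([338.6, 241.1], 0.55, [604.0, 45.0, 20.0]), ([319.2, 258.7], 0.15, [666.0, 72.0, 20.0])]
scene right_cam [([322.2, 198.1], 0.69, [575.0, -96.0, 20.0])]
scene left_arm [([378.4, 243.0], 0.67, [537.0, 103.0, 38.0])]
scene right_arm [([296.2, 214.2], 0.45, [661.0, -58.0, 38.0])]
scene oil_can [([308.4, 344.1], 0.97, [774.0, 244.0, 0.0])]
scene bolt [([311.2, 143.9], 0.77, [498.0, -320.0, 0.0])]
scene square [([258.0, 198.1], 0.69, [708.0, -186.0, 0.0]), ([328.5, 228.3], 0.19, [598.0, -17.0, 0.0])]
scene screwdriver [([386.2, 306.6], 0.76, [592.0, 236.0, 0.0])]
```

```bash
python3 - <<'E'
import cv2
a=cv2.imread("pics/top0.png")[150:350,220:540];cv2.imwrite("pics/t1.png",cv2.resize(a,None,fx=2.5,fy=2.5,interpolation=cv2.INTER_CUBIC))
E
```

```text
(no output)
```

View pics/t1.png

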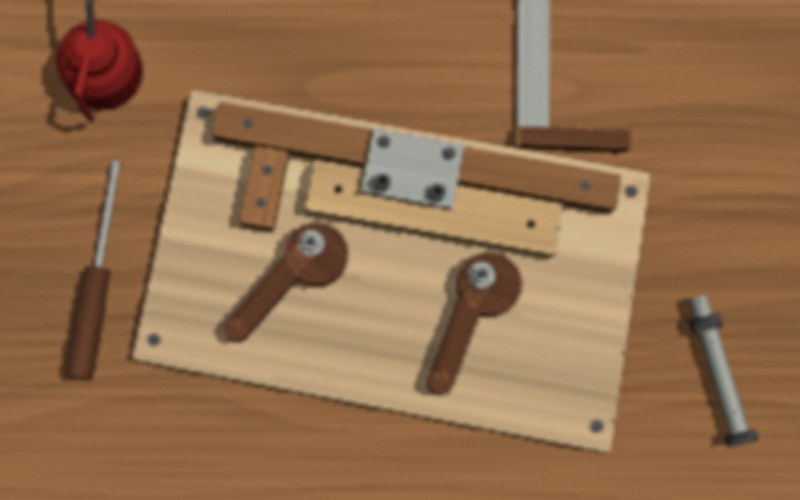

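```bash
python3 - <<'E'
from h import *
f=env.grab_frame("top");o=lambda c:np.array(c)/2.5+[220,150]
J=[(125,210,18),(125,-210,18),(-125,-210,18),(-125,210,18),(2,75,52),(2,-75,52)]
C=[(192,92),(649,174),(611,451),(131,360),(311,242),(481,273)]
W=np.array([at_z(f,o(c),j[2])[:2] for c,j in zip(C,J)]);A=np.array(J)[:,:2].astype(float)
a=A-A.mean(0);w=W-W.mean(0);th=np.arctan2((a[:,0]*w[:,1]-a[:,1]*w[:,0]).sum(),(a*w).sum())
R=np.array([[np.cos(th),-np.sin(th)],[np.sin(th),np.cos(th)]]);t=W.mean(0)-R@A.mean(0)
print("yaw",np.degrees(th),"t",t);print(np.round(W-(A@R.T+t),1).tolist())
j=lambda uv,z:np.round((at_z(f,uv,z)[:2]-t)@R,1)
for c,z in [((305,210),40),((552,255),40),((562,203),40),((315,160),40),((237,328),38),((438,381),38)]:print(c,at_z(f,o(c),z).round(1),j(o(c),z))
print("rail R",j((441.9,242.8),29),"rail L",j((349.8,223.8),29))
E
```

```text
yaw -10.317771455500854 t [584.57302344 -28.68633673]
[[-1.4, -2.0], [-1.0, 0.9], [1.9, -0.1], [0.7, 0.3], [-0.5, -0.8], [0.4, 1.8]]
(305, 210) [629.9  49.5  40. ] [30.6 85. ]
(552, 255) [ 591.4 -164.1   40. ] [  31. -132.]
(562, 203) [ 637.4 -174.2   40. ] [  78.  -133.7]
(315, 160) [674.9  41.   40. ] [76.4 84.7]
(237, 328) [526.5 107.2  38. ] [-81.5 123.2]
(438, 381) [482.7 -64.6  38. ] [-93.8 -53.6]
rail R [  53.9 -133.1] rail L [58.7 72.8]
```

```bash
python3 -m handwheel '[{"gripper":0,"travel":[0,0,0],"twist":0.124},{"gripper":0,"travel":[0,0,0],"twist":0.124},{"gripper":0,"travel":[0,0,0],"twist":0.124},{"gripper":0,"travel":[0,0,0],"twist":0.124},{"gripper":0,"travel":[0,0,0],"twist":0.124}]' 40
python3 -m handwheel '[{"gripper":0,"travel":[0,0,0],"twist":0.124},{"gripper":0,"travel":[0,0,0],"twist":0.124},{"gripper":0,"travel":[0,0,0],"twist":0.124},{"gripper":0,"travel":[0,0,0],"twist":0.124},{"gripper":0,"travel":[0,0,0],"twist":0.124}]'
python3 -m handwheel '[{"gripper":0,"travel":[0,0,0],"twist":0.124}]'
cat >> h.py <<'E'
th=np.radians(-10.32);R=np.array([[np.cos(th),-np.sin(th)],[np.sin(th),np.cos(th)]]);t=np.array([584.6,-28.7])
def j2w(p):return R@np.array(p,float)+t
def w2j(p):return (np.array(p,float)[:2]-t)@R
def goto(p,tip):
    "needed tool travel (mm) to put the tip axis at jig p, height tip"
    s=env.state();x,y,z=s["ee_pos"];a=np.radians(s["ee_rot"][2]);d=j2w(p)-[x,y]
    print("tip jig",w2j([x,y]).round(1),"z",round(z-191,1),"yaw",round(s["ee_rot"][2],2),"travel",np.round([d@[np.cos(a),np.sin(a)],d@[np.sin(a),-np.cos(a)],z-191-tip],1),"F",np.round(s["force"],1),"t",s["time_s"],"rot",np.round(s["ee_rot"],1))
E
python3 -c "
from h import *
goto((57,-169),60)"
```

```text
time_s: 2.07
ee_pos: [216.9, 532.5, 404.8]
ee_rot: [180.0, -0.0, 122.0]
force: [0.5, -0.1, -1.0]
gripper_width: 60.6
time_s: 2.48
ee_pos: [216.9, 532.5, 404.8]
ee_rot: [180.0, -0.0, 86.4]
force: [0.2, 0.5, 0.3]
gripper_width: 27.4
time_s: 2.57
ee_pos: [216.9, 532.5, 404.8]
ee_rot: [180.0, -0.0, 79.3]
force: [0.2, 0.0, 0.2]
gripper_width: 20.6
tip jig [-462.3  486.3] z 213.8 yaw 79.34 travel [-652.1  523.2  153.8] F [0.2 0.  0.2] t 2.5667 rot [180.   -0.   79.3]
```

```bash

python3 -m handwheel '[{"gripper":0,"travel":[-0.026,0.021,0],"twist":0},{"gripper":0,"travel":[-0.026,0.021,0],"twist":0},{"gripper":0,"travel":[-0.026,0.021,0],"twist":0},{"gripper":0,"travel":[-0.026,0.021,0],"twist":0},{"gripper":0,"travel":[-0.026,0.021,0],"twist":0}]' >/dev/null
python3 -m handwheel '[{"gripper":0,"travel":[-0.026,0.021,0],"twist":0},{"gripper":0,"travel":[-0.026,0.021,0],"twist":0},{"gripper":0,"travel":[-0.026,0.021,0],"twist":0},{"gripper":0,"travel":[-0.026,0.021,0],"twist":0},{"gripper":0,"travel":[-0.026,0.021,0],"twist":0}]' 
python3 -m handwheel '[{"gripper":0,"travel":[-0.026,0.021,0],"twist":0},{"gripper":0,"travel":[-0.026,0.021,0],"twist":0},{"gripper":0,"travel":[-0.026,0.021,0],"twist":0},{"gripper":0,"travel":[-0.026,0.021,0],"twist":0},{"gripper":0,"travel":[-0.026,0.021,0],"twist":0}]' >/dev/null
python3 -m handwheel '[{"gripper":0,"travel":[-0.026,0.021,0],"twist":0},{"gripper":0,"travel":[-0.026,0.021,0],"twist":0},{"gripper":0,"travel":[-0.026,0.021,0],"twist":0},{"gripper":0,"travel":[-0.026,0.021,0],"twist":0},{"gripper":0,"travel":[-0.026,0.021,0],"twist":0}]' >/dev/null
python3 -m handwheel '[{"gripper":0,"travel":[-0.026,0.021,0.02],"twist":0},{"gripper":0,"travel":[-0.026,0.021,0.02],"twist":0},{"gripper":0,"travel":[-0.026,0.021,0.02],"twist":0},{"gripper":0,"travel":[-0.026,0.021,0.02],"twist":0},{"gripper":0,"travel":[-0.026,0.021,0.02],"twist":0}]' 
python3 - <<'E'
from h import *
goto((57,-169),60)
f=env.grab_frame("wrist");save(f,"w1.png")
for n,z in dict(rail_right_end=29,rail=18,fence_face=18,right_cam=20,right_arm=38).items():
  print(n,[(a["uv"],round(a["confidence"],2),w2j(at_z(f,a["uv"],z)).round(1)) for a in env.pinpoint("wrist",n)[:2]])
E
```

```text
time_s: 3.4
ee_pos: [377.3, 237.6, 405.0]
ee_rot: [180.0, -0.0, 79.7]
force: [1.0, -0.4, -0.9]
gripper_width: 0.5
time_s: 4.65
ee_pos: [617.6, -202.6, 303.7]
ee_rot: [180.0, -0.0, 79.7]
force: [1.1, -0.3, 0.0]
gripper_width: 0.6
tip jig [  63.6 -165.2] z 112.7 yaw 79.67 travel [-3.8 -6.6 52.7] F [ 1.1 -0.3  0. ] t 4.65 rot [180.   -0.   79.7]
rail_right_end [([303.5, 204.7], 0.96, array([  55.2, -132.2]))]
rail [([299.5, 21.3], 0.84, array([ 53.8, -23. ]))]
fence_face []
right_cam [([218.6, 108.9], 0.79, array([  2. , -72.6]))]
right_arm [([69.1, 80.2], 0.91, array([-78.8, -57.3]))]
```

View pics/w1.png

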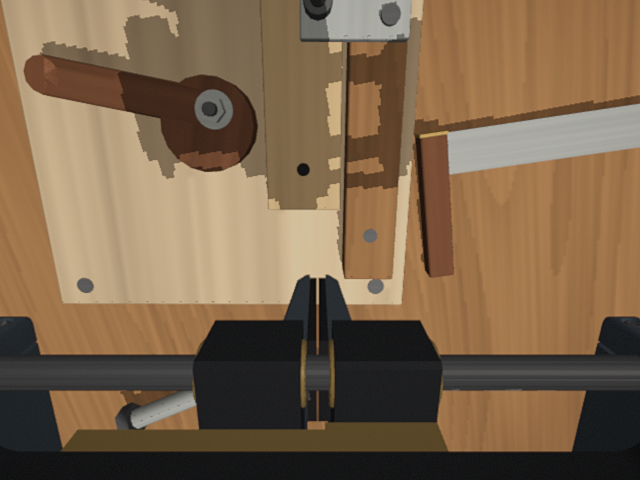

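Wrist view: the rail's right end is at pixel (303, 207), its fence side nearly closed, and the closed fingers (318, 280) are just short of it. I'm lowering now and then pushing.

```bash

python3 -m handwheel '[{"gripper":0,"travel":[-0.004,-0.008,0],"twist":0},{"gripper":0,"travel":[0,0,0.035],"twist":0},{"gripper":0,"travel":[0,0,0.035],"twist":0},{"gripper":0,"travel":[0,0,0.017],"twist":0},{"gripper":0,"travel":[0,0,0],"twist":0}]'
python3 -c "
from h import *
goto((56,-126),25)"
```

```text
time_s: 5.37
ee_pos: [606.2, -202.0, 214.8]
ee_rot: [-179.6, -0.1, 79.8]
force: [-0.3, 0.6, 0.4]
gripper_width: 0.4
tip jig [  52.3 -166.6] z 23.8 yaw 79.76 travel [40.6  3.7 -1.2] F [-0.3  0.6  0.4] t 5.3667 rot [-1.796e+02 -1.000e-01  7.980e+01]
```

```bash

python3 -m handwheel '[{"gripper":0,"travel":[0.007,0.004,0],"twist":0},{"gripper":0,"travel":[0.007,0,0],"twist":0},{"gripper":0,"travel":[0.007,0,0],"twist":0},{"gripper":0,"travel":[0.007,0,0],"twist":0},{"gripper":0,"travel":[0.005,0,0],"twist":0}]'
python3 -c "
from h import *
goto((56,-126),25)"
```

```text
time_s: 5.78
ee_pos: [618.9, -170.8, 219.5]
ee_rot: [179.8, 0.0, 79.7]
force: [-0.0, -2.2, 1.6]
gripper_width: 0.2
tip jig [  59.2 -133.7] z 28.5 yaw 79.74 travel [ 7.7 -3.2  3.5] F [-0.  -2.2  1.6] t 5.7833 rot [179.8   0.   79.7]
```

```bash

python3 -m handwheel '[{"gripper":0,"travel":[0.002,0,0],"twist":0},{"gripper":0,"travel":[0.002,0,0],"twist":0}]'
python3 -c "
from h import *
goto((56,-126),25)"
```

```text
time_s: 5.95
ee_pos: [619.2, -167.4, 218.4]
ee_rot: [179.9, 0.0, 79.7]
force: [0.5, -2.2, 1.9]
gripper_width: 0.4
tip jig [  58.9 -130.3] z 27.4 yaw 79.73 travel [ 4.3 -2.9  2.4] F [ 0.5 -2.2  1.9] t 5.95 rot [179.9   0.   79.7]
```

```bash
for i in 1 2; do
python3 -m handwheel '[{"gripper":0,"travel":[0.001,0,0],"twist":0},{"gripper":0,"travel":[0.001,0,0],"twist":0}]' | grep -E 'pos|force'; done
```

```text
ee_pos: [619.4, -165.9, 217.8]
force: [-1.3, -1.8, 1.4]
ee_pos: [619.7, -164.0, 217.6]
force: [0.0, -1.1, 1.6]
```

```bash
for i in 1 2; do
python3 -m handwheel '[{"gripper":0,"travel":[0.001,0,0],"twist":0},{"gripper":0,"travel":[0.001,0,0],"twist":0}]' | grep -E 'pos|force'; done
```

```text
ee_pos: [619.9, -162.7, 217.7]
force: [-1.5, -7.8, 1.5]
ee_pos: [620.1, -162.0, 217.7]
force: [-3.0, -14.3, 0.8]
```

```bash

python3 -m handwheel '[{"gripper":0,"travel":[-0.01,0,0],"twist":0},{"gripper":0,"travel":[-0.01,0,-0.02],"twist":0},{"gripper":0,"travel":[0,0,-0.03],"twist":0},{"gripper":0,"travel":[0,0,-0.03],"twist":0.108},{"gripper":0,"travel":[0,0,0],"twist":0.108}]'
python3 - <<'E'
from h import *
f=env.grab_frame("wrist")
for c in("wrist","top"):
  if c=="top": f=env.grab_frame("top");save(f,"top2.png")
  for n,z in dict(rail_right_end=29,rail_left_end=29,rail=18,right_arm=38,left_arm=38).items():
    print(c,n,[(a["uv"],round(a["confidence"],2),w2j(at_z(f,a["uv"],z)).round(1)) for a in env.pinpoint(c,n)[:2]])
goto((-73.5,-22.5),104)
E
```

```text
time_s: 7.03
ee_pos: [618.3, -180.0, 303.7]
ee_rot: [179.4, -0.2, 67.0]
force: [0.2, -0.8, 1.0]
gripper_width: 0.2
wrist rail_right_end [([291.2, 206.5], 0.72, array([  54.1, -108. ]))]
wrist rail_left_end []
wrist rail [([246.4, 25.4], 0.96, array([53.3,  3.1]))]
wrist right_arm [([58.8, 181.7], 0.55, array([-80.9, -59.2]))]
wrist left_arm []
top rail_right_end [([430.5, 242.6], 0.84, array([  49.7, -108.6]))]
top rail_left_end [([334.7, 222.0], 0.56, array([ 56.5, 106.5])), ([445.5, 208.4], 0.47, array([ 132.2, -129.5]))]
top rail [([382.9, 234.5], 0.63, array([50.7, -3.6]))]
top right_arm [([395.7, 295.2], 0.97, array([-78.6, -52.1]))]
top left_arm [([318.9, 276.0], 0.83, array([-68.9, 116.8]))]
tip jig [  58.8 -142.6] z 106.2 yaw 67.33 travel [  89.1 -154.9    2.2] F [0.9 0.3 0.5] t 7.6333 rot [-180.    -0.    67.3]
```

```bash

python3 -m handwheel '[{"gripper":0,"travel":[0.018,-0.031,0],"twist":0},{"gripper":0,"travel":[0.018,-0.031,0],"twist":0},{"gripper":0,"travel":[0.018,-0.031,0],"twist":0},{"gripper":0,"travel":[0.018,-0.031,0],"twist":0},{"gripper":0,"travel":[0.017,-0.031,0],"twist":0}]'
python3 -m handwheel '[{"gripper":0,"travel":[0,0,0],"twist":0},{"gripper":0,"travel":[0,0,0],"twist":0}]' >/dev/null
python3 -c "
from h import *
goto((-73.5,-22.5),25)"
```

```text
time_s: 8.05
ee_pos: [507.0, -36.6, 297.7]
ee_rot: [-180.0, -0.0, 67.3]
force: [0.6, 0.7, 0.6]
gripper_width: 0.5
tip jig [-74.6 -21.6] z 107.1 yaw 67.46 travel [-0.7  1.3 82.1] F [1.  0.3 0.8] t 8.2167 rot [180.   -0.   67.5]
```

```bash

python3 -m handwheel '[{"gripper":0,"travel":[0,0.001,0.035],"twist":0},{"gripper":0,"travel":[0,0,0.035],"twist":0},{"gripper":0,"travel":[0,0,0.011],"twist":0},{"gripper":0,"travel":[-0.004,0,0],"twist":0},{"gripper":0,"travel":[-0.004,0,0],"twist":0}]'
python3 -m handwheel '[{"gripper":0,"travel":[-0.0086,-0.0023,0],"twist":-0.1},{"gripper":0,"travel":[-0.0086,-0.0023,0],"twist":-0.1},{"gripper":0,"travel":[-0.0086,-0.0023,0],"twist":-0.1},{"gripper":0,"travel":[-0.0086,-0.0023,0],"twist":-0.1}]'
cat >> h.py <<'E'
def lev(py):
    s=env.state();a=np.radians(s["ee_rot"][2])-th+np.pi/2;p=w2j(s["ee_pos"])-[2,py]
    e=np.array([np.cos(a),np.sin(a)]);n=np.array([-e[1],e[0]])
    print("arm dir q",round(a-np.radians(150),3)," radial/tang of tip",(p@e).round(1),(p@n).round(1),"z",round(s["ee_pos"][2]-191,1),"F",np.round(s["force"],1),"t",s["time_s"])
E
python3 -c "
from h import *
lev(-75)"
```

```text
time_s: 8.63
ee_pos: [506.8, -46.2, 216.3]
ee_rot: [-180.0, -0.0, 67.3]
force: [1.0, 2.0, -0.1]
gripper_width: 0.9
time_s: 8.97
ee_pos: [489.8, -77.4, 218.5]
ee_rot: [179.7, 0.0, 90.5]
force: [1.1, 0.9, 0.2]
gripper_width: 0.2
arm dir q 0.712  radial/tang of tip 83.2 -26.1 z 27.5 F [1.1 0.9 0.2] t 8.9667
```

```bash

python3 -m handwheel '[{"gripper":0,"travel":[-0.0086,-0.0023,0.001],"twist":-0.1},{"gripper":0,"travel":[-0.0086,-0.0023,0.001],"twist":-0.1},{"gripper":0,"travel":[-0.0086,-0.0023,0],"twist":-0.1},{"gripper":0,"travel":[-0.0086,-0.0023,0],"twist":-0.1},{"gripper":0,"travel":[-0.0086,-0.0023,0],"twist":-0.1}]'
python3 -c "
from h import *
lev(-75)"
```

```text
time_s: 9.38
ee_pos: [487.1, -121.5, 216.6]
ee_rot: [179.8, 0.1, 119.1]
force: [-0.3, 2.4, 0.0]
gripper_width: 0.2
arm dir q 1.212  radial/tang of tip 84.3 -25.5 z 25.6 F [-0.3  2.4  0. ] t 9.3833
```

```bash

python3 -m handwheel '[{"gripper":0,"travel":[-0.0026,-0.0008,0],"twist":-0.03},{"gripper":0,"travel":[-0.0026,-0.0008,0],"twist":-0.03},{"gripper":0,"travel":[-0.0026,-0.0008,0],"twist":-0.03},{"gripper":0,"travel":[-0.0026,-0.0008,0],"twist":-0.03}]'
python3 -c "
from h import *
lev(-75)"
python3 -m handwheel '[{"gripper":0,"travel":[-0.0026,-0.0008,0],"twist":-0.03},{"gripper":0,"travel":[-0.0026,-0.0008,0],"twist":-0.03}]' >/dev/null
python3 -c "
from h import *
lev(-75)"
```

```text
time_s: 9.72
ee_pos: [489.5, -131.2, 216.4]
ee_rot: [179.8, -0.0, 125.7]
force: [-0.5, 8.0, 2.3]
gripper_width: 0.2
arm dir q 1.327  radial/tang of tip 84.4 -25.8 z 25.4 F [-0.5  8.   2.3] t 9.7167
arm dir q 1.386  radial/tang of tip 84.4 -26.8 z 25.3 F [-1.6 14.1  4.5] t 9.8833
```

```bash

python3 -m handwheel '[{"gripper":0,"travel":[-0.001,0,0],"twist":0},{"gripper":0,"travel":[0,0,0],"twist":0}]' >/dev/null
python3 - <<'E'
from h import *
lev(-75)
f=env.grab_frame("wrist");save(f,"w3.png")
for c in("wrist","top"):
  if c=="top": f=env.grab_frame("top");save(f,"top3.png")
  for n,z in dict(rail_right_end=29,rail_left_end=29,rail=18,right_arm=38,right_cam=20,left_arm=38).items():
    print(c,n,[(a["uv"],round(a["confidence"],2),w2j(at_z(f,a["uv"],z)).round(1)) for a in env.pinpoint(c,n)[:1]])
a=f["frame"][190:310,300:460,::-1];b=cv2.resize(a,None,fx=5,fy=5,interpolation=cv2.INTER_CUBIC);cv2.imwrite("pics/t3.png",b)
E
```

```text
arm dir q 1.385  radial/tang of tip 84.4 -26.1 z 25.3 F [-2.2 12.3  5.3] t 10.05
wrist rail_right_end []
wrist rail_left_end []
wrist rail []
wrist right_arm []
wrist right_cam [([486.1, 348.0], 0.94, array([  2.5, -72.7]))]
wrist left_arm []
top rail_right_end [([431.2, 238.8], 0.75, array([  58.4, -108.8]))]
top rail_left_end [([334.6, 221.4], 0.93, array([ 57.8, 107. ]))]
top rail [([383.6, 231.8], 0.58, array([57. , -4.1]))]
top right_arm []
top right_cam [([410.0, 257.0], 0.62, array([ 11.5, -70.6]))]
top left_arm [([317.9, 273.7], 0.74, array([-64.4, 119.9]))]
```

View pics/t3.png

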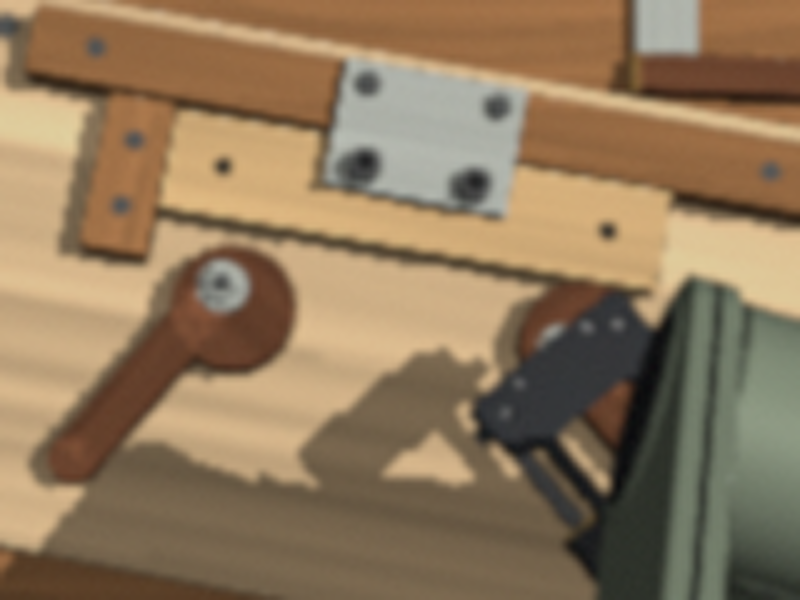

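View pics/w3.png

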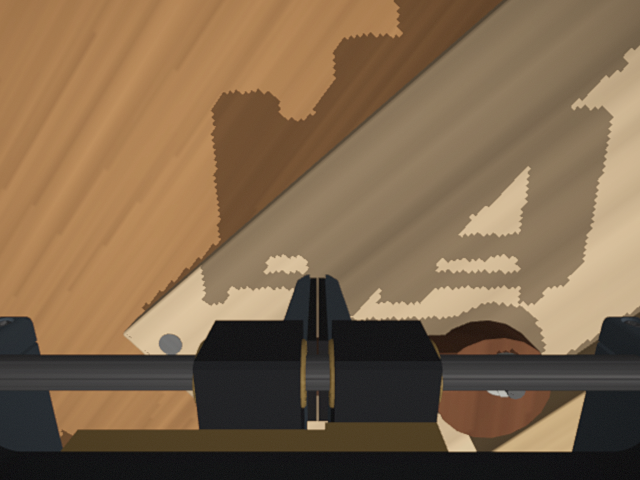

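```bash

python3 -m handwheel '[{"gripper":0,"travel":[-0.001,0,0],"twist":0},{"gripper":0,"travel":[-0.001,0,0],"twist":0},{"gripper":0,"travel":[0,0,0],"twist":0}]' >/dev/null
python3 -c "
from h import *
lev(-75)"
```

```text
arm dir q 1.385  radial/tang of tip 84.4 -24.7 z 25.3 F [-4.1 14.5  6. ] t 11.0
```

```bash

python3 -m handwheel '[{"gripper":0,"travel":[-0.0015,0,0],"twist":0},{"gripper":0,"travel":[-0.0015,0,0],"twist":0},{"gripper":0,"travel":[0,0,0],"twist":0}]' >/dev/null
python3 -c "
from h import *
lev(-75)"
```

```text
arm dir q 1.385  radial/tang of tip 84.5 -22.5 z 25.2 F [-5.3 17.   9.1] t 11.25
```

```bash

python3 -m handwheel '[{"gripper":0,"travel":[0.01,0,0],"twist":0},{"gripper":0,"travel":[0.01,0,0],"twist":0},{"gripper":0,"travel":[0,0,-0.03],"twist":0.1},{"gripper":0,"travel":[0,0,-0.03],"twist":0.12},{"gripper":0,"travel":[0,0,-0.02],"twist":0.12}]'>/dev/null
python3 -m handwheel '[{"gripper":0,"travel":[0,0,0],"twist":0.12},{"gripper":0,"travel":[0,0,0],"twist":0.12},{"gripper":0,"travel":[0,0,0],"twist":0.12},{"gripper":0,"travel":[0,0,0],"twist":0.12},{"gripper":0,"travel":[0,0,0],"twist":0.12}]'>/dev/null
python3 -m handwheel '[{"gripper":0,"travel":[0,0,0],"twist":0.12},{"gripper":0,"travel":[0,0,0],"twist":0.12},{"gripper":0,"travel":[0,0,0],"twist":0.12},{"gripper":0,"travel":[0,0,0],"twist":0.08},{"gripper":0,"travel":[0,0,0],"twist":0}]'
python3 -c "
from h import *
goto((-53,149.5),104)"
```

```text
time_s: 12.5
ee_pos: [482.1, -125.7, 295.9]
ee_rot: [179.8, -0.1, 50.0]
force: [0.6, 0.2, -0.1]
gripper_width: 0.4
tip jig [ -83.4 -113.8] z 104.9 yaw 50.03 travel [ 243.9 -103.8    0.9] F [ 0.6  0.2 -0.1] t 12.5 rot [ 1.798e+02 -1.000e-01  5.000e+01]
```

```bash

python3 -m handwheel '[{"gripper":0,"travel":[0.0305,-0.013,0],"twist":0},{"gripper":0,"travel":[0.0305,-0.013,0],"twist":0},{"gripper":0,"travel":[0.0305,-0.013,0],"twist":0},{"gripper":0,"travel":[0.0305,-0.013,0],"twist":0}]'>/dev/null
python3 -m handwheel '[{"gripper":0,"travel":[0.0305,-0.013,0],"twist":0},{"gripper":0,"travel":[0.0305,-0.013,0],"twist":0},{"gripper":0,"travel":[0.0305,-0.013,0],"twist":0},{"gripper":0,"travel":[0.0305,-0.013,0],"twist":0},{"gripper":0,"travel":[0,0,0],"twist":0}]'>/dev/null
python3 - <<'E'
from h import *
goto((-53,149.5),25)
f=env.grab_frame("wrist");save(f,"w4.png")
for c in("wrist","top"):
  if c=="top": f=env.grab_frame("top");save(f,"top4.png")
  for n,z in dict(left_arm=38,right_arm=38,rail_right_end=29,rail_left_end=29).items():
    print(c,n,[(a["uv"],round(a["confidence"],2),w2j(at_z(f,a["uv"],z)).round(1)) for a in env.pinpoint(c,n)[:1]])
E
```

```text
tip jig [-52.8 154.8] z 104.7 yaw 50.47 travel [-4.7  2.5 79.7] F [-0.   0.3  0.7] t 13.25 rot [179.9  -0.3  50.5]
wrist left_arm [([317.2, 319.7], 0.71, array([-71.5, 119.5]))]
wrist right_arm []
wrist rail_right_end [([438.5, 309.4], 0.4, array([ 2.8, 81.3]))]
wrist rail_left_end [([495.6, 237.7], 0.62, array([ 56.3, 110. ]))]
top left_arm [([320.3, 276.2], 0.96, array([-68.7, 113.7]))]
top right_arm [([436.8, 287.7], 0.88, array([ -46.6, -135.3]))]
top rail_right_end [([434.3, 239.3], 0.84, array([  58.5, -115.6]))]
top rail_left_end [([333.8, 222.6], 0.62, array([ 54.8, 108.2]))]
```

View pics/w4.png

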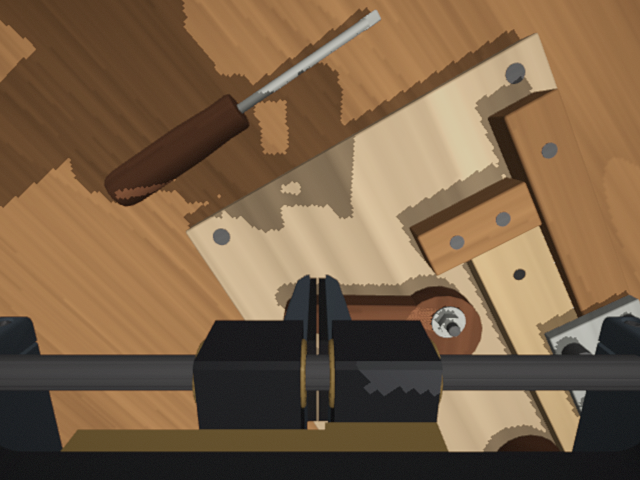

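The lever lies square behind the fingers (arm at about (360, 310), fingertips at (318, 280)), and the rail's left end is against the stop at (505, 250). Descending.

```bash

python3 -m handwheel '[{"gripper":0,"travel":[0,0.002,0.035],"twist":0},{"gripper":0,"travel":[0,0,0.035],"twist":0},{"gripper":0,"travel":[0,0,0.009],"twist":0},{"gripper":0,"travel":[-0.005,0,0],"twist":0},{"gripper":0,"travel":[-0.005,0,0],"twist":0}]'>/dev/null
python3 -c "
from h import *
lev(75)"
python3 -m handwheel '[{"gripper":0,"travel":[-0.004,0,0],"twist":0},{"gripper":0,"travel":[-0.0086,-0.0023,0],"twist":-0.1},{"gripper":0,"travel":[-0.0086,-0.0023,0],"twist":-0.1},{"gripper":0,"travel":[-0.0086,-0.0023,0],"twist":-0.1},{"gripper":0,"travel":[-0.0086,-0.0023,0],"twist":-0.1}]'>/dev/null
python3 -c "
from h import *
lev(75)"
```

```text
arm dir q 0.008  radial/tang of tip 83.4 -28.0 z 25.1 F [ 1.5  1.8 -0.8] t 14.1667
arm dir q 0.413  radial/tang of tip 84.3 -24.1 z 27.2 F [ 0.2  0.6 -0.1] t 14.5833
```

```bash

python3 -m handwheel '[{"gripper":0,"travel":[-0.0086,-0.0023,0.001],"twist":-0.1},{"gripper":0,"travel":[-0.0086,-0.0023,0.001],"twist":-0.1},{"gripper":0,"travel":[-0.0086,-0.0023,0],"twist":-0.1},{"gripper":0,"travel":[-0.0086,-0.0023,0],"twist":-0.1},{"gripper":0,"travel":[-0.0086,-0.0023,0],"twist":-0.1}]'>/dev/null
python3 -m handwheel '[{"gripper":0,"travel":[-0.0086,-0.0023,0],"twist":-0.1},{"gripper":0,"travel":[-0.0086,-0.0023,0],"twist":-0.1},{"gripper":0,"travel":[-0.0086,-0.0023,0],"twist":-0.1}]'>/dev/null
python3 -c "
from h import *
lev(75)"
```

```text
arm dir q 1.212  radial/tang of tip 87.3 -25.0 z 25.0 F [ 0.7  3.8 -0.2] t 15.25
```

```bash

python3 -m handwheel '[{"gripper":0,"travel":[-0.0026,-0.0008,0],"twist":-0.03},{"gripper":0,"travel":[-0.0026,-0.0008,0],"twist":-0.03},{"gripper":0,"travel":[-0.0026,-0.0008,0],"twist":-0.03}]'>/dev/null
python3 -c "
from h import *
lev(75)"
```

```text
arm dir q 1.298  radial/tang of tip 87.4 -25.1 z 25.0 F [-0.2  5.9  0.9] t 15.5
```

```bash

python3 -m handwheel '[{"gripper":0,"travel":[-0.0026,-0.001,0],"twist":-0.03},{"gripper":0,"travel":[-0.0026,-0.001,0],"twist":-0.03},{"gripper":0,"travel":[-0.0026,-0.001,0],"twist":-0.03}]'>/dev/null
python3 -c "
from h import *
lev(75)"
python3 -m handwheel '[{"gripper":0,"travel":[-0.0015,0,0],"twist":0},{"gripper":0,"travel":[-0.0015,0,0],"twist":0}]'>/dev/null
python3 -c "
from h import *
lev(75)"
```

```text
arm dir q 1.388  radial/tang of tip 87.9 -25.7 z 24.9 F [-1.  10.9 -0.2] t 15.75
arm dir q 1.385  radial/tang of tip 88.0 -23.4 z 24.8 F [-2.8 12.1  1.9] t 15.9167
```

```bash

python3 -m handwheel '[{"gripper":0,"travel":[-0.0015,0,0],"twist":0},{"gripper":0,"travel":[-0.0015,0,0],"twist":0},{"gripper":0,"travel":[0,0,0],"twist":0}]'>/dev/null
python3 -c "
from h import *
lev(75)"
```

```text
arm dir q 1.385  radial/tang of tip 88.1 -21.3 z 24.8 F [-4.  15.7  4.6] t 16.1667
```

```bash

python3 -m handwheel '[{"gripper":0,"travel":[-0.001,0,0],"twist":0},{"gripper":0,"travel":[-0.001,0,0],"twist":0},{"gripper":0,"travel":[0,0,0],"twist":0}]'>/dev/null
python3 -c "
from h import *
lev(75)"
```

```text
arm dir q 1.385  radial/tang of tip 88.1 -19.9 z 24.7 F [-4.7 16.1  4.6] t 16.4167
```

```bash

python3 -m handwheel '[{"gripper":0,"travel":[0.01,0,0],"twist":0},{"gripper":0,"travel":[0.01,0,0],"twist":0},{"gripper":0,"travel":[0,0,-0.03],"twist":0},{"gripper":0,"travel":[0,0,-0.03],"twist":0},{"gripper":0,"travel":[0,0,-0.02],"twist":0}]'>/dev/null
python3 - <<'E'
from h import *
a=np.radians(236);e=np.array([np.cos(a),np.sin(a)]);n=np.array([-e[1],e[0]])
goto(np.array([2,-75])+85*e-36*n,25)
f=env.grab_frame("top");save(f,"top5.png")
for n,z in dict(left_arm=38,right_arm=38,left_cam=20,right_cam=20,rail_right_end=29,rail_left_end=29).items():
    print(n,[(a["uv"],round(a["confidence"],2),w2j(at_z(f,a["uv"],z)).round(1)) for a in env.pinpoint("top",n)[:1]])
E
```

```text
tip jig [-83.9  31.9] z 106.1 yaw 129.22 travel [-108.6 -114.1   81.1] F [ 0.3  0.5 -0. ] t 16.8333 rot [179.8   0.2 129.2]
left_arm []
right_arm [([440.3, 290.3], 0.89, array([ -50.6, -143.5]))]
left_cam []
right_cam [([411.1, 258.7], 0.82, array([  8.2, -73.5]))]
rail_right_end [([433.7, 240.1], 0.76, array([  56.5, -114.6]))]
rail_left_end [([335.4, 220.5], 0.87, array([ 60.2, 105.6]))]
```

Re-check the right lever with a firm test push.

```bash

python3 -m handwheel '[{"gripper":0,"travel":[-0.022,-0.023,0],"twist":0},{"gripper":0,"travel":[-0.022,-0.023,0],"twist":0},{"gripper":0,"travel":[-0.022,-0.023,0],"twist":0},{"gripper":0,"travel":[-0.022,-0.023,0],"twist":0},{"gripper":0,"travel":[-0.021,-0.022,0],"twist":0}]'>/dev/null
python3 -m handwheel '[{"gripper":0,"travel":[0,0,0],"twist":0},{"gripper":0,"travel":[0,0,0.03],"twist":0},{"gripper":0,"travel":[0,0,0.03],"twist":0},{"gripper":0,"travel":[0,0,0.02],"twist":0},{"gripper":0,"travel":[0,0,0],"twist":0}]'
python3 -c "
from h import *
lev(-75)"
```

```text
time_s: 18.02
ee_pos: [487.8, -138.5, 210.7]
ee_rot: [-179.9, -0.2, 129.2]
force: [-0.4, 0.2, -0.7]
gripper_width: 0.6
arm dir q 1.387  radial/tang of tip 88.7 -26.3 z 19.7 F [-0.4  0.2 -0.7] t 18.0167
```

```bash

python3 -m handwheel '[{"gripper":0,"travel":[-0.004,0,0],"twist":0},{"gripper":0,"travel":[-0.003,0,0],"twist":0},{"gripper":0,"travel":[-0.003,0,0],"twist":0},{"gripper":0,"travel":[-0.001,0,0],"twist":0},{"gripper":0,"travel":[0,0,0],"twist":0}]'>/dev/null
python3 -c "
from h import *
lev(-75)"
```

```text
arm dir q 1.386  radial/tang of tip 88.9 -18.9 z 20.9 F [-5.7 14.4 -1. ] t 18.4333
```

```bash

python3 -m handwheel '[{"gripper":0,"travel":[-0.001,0,0],"twist":0},{"gripper":0,"travel":[0,0,0],"twist":0}]'>/dev/null
python3 -c "
from h import *
lev(-75)"
python3 -m handwheel '[{"gripper":0,"travel":[0.01,0,0],"twist":0},{"gripper":0,"travel":[0.01,0,0],"twist":0},{"gripper":0,"travel":[0,0,-0.03],"twist":0},{"gripper":0,"travel":[0,0,-0.04],"twist":0},{"gripper":0,"travel":[0,0,-0.04],"twist":0}]'>/dev/null
python3 -m handwheel '[{"gripper":0,"travel":[0.02,0,-0.03],"twist":0},{"gripper":0,"travel":[0.035,0,-0.03],"twist":0},{"gripper":0,"travel":[0.035,0,-0.03],"twist":0},{"gripper":0,"travel":[0.035,0,0],"twist":0},{"gripper":0,"travel":[0.035,0,0],"twist":0}]'
python3 - <<'E'
from h import *
f=env.grab_frame("top");g=env.grab_frame("scene")
for c,F in(("top",f),("scene",g)):
  for n,z in dict(left_arm=38,right_arm=38,rail_right_end=29,rail_left_end=29,oil_can=0,bolt=0,square=0,screwdriver=0).items():
    print(c,n,[(round(a["confidence"],2),at_z(F,a["uv"],z)[:2].round(0),w2j(at_z(F,a["uv"],z)).round(1)) for a in env.pinpoint(c,n)[:1]])
a=f["frame"][170:320,300:500,::-1];cv2.imwrite("pics/t6.png",cv2.resize(a,None,fx=4,fy=4,interpolation=cv2.INTER_CUBIC))
E
```

```text
arm dir q 1.386  radial/tang of tip 89.0 -18.4 z 20.9 F [-5.9 15.9 -0. ] t 18.6
time_s: 19.43
ee_pos: [385.5, -13.1, 410.2]
ee_rot: [179.7, 0.2, 129.1]
force: [0.8, 0.9, -0.7]
gripper_width: 0.1
top left_arm [(0.69, array([574., -96.]), array([  1.4, -67.9]))]
top right_arm [(0.77, array([ 517., -159.]), array([ -43.2, -140.2]))]
top rail_right_end [(0.61, array([ 620., -149.]), array([  56.5, -112.4]))]
top rail_left_end [(0.69, array([576., -98.]), array([  3.6, -69.6]))]
top oil_can [(0.74, array([666.,  68.]), array([ 63. , 110.1]))]
top bolt [(0.76, array([ 503., -317.]), array([ -29. , -298.7]))]
top square [(0.56, array([ 700., -188.]), array([ 142.2, -136.3]))]
top screwdriver [(0.81, array([583., 238.]), array([-49.1, 262.5]))]
scene left_arm [(0.63, array([538., -15.]), array([-48.3,   5.1]))]
scene right_arm [(0.57, array([ 517., -152.]), array([ -44.7, -133.4]))]
scene rail_right_end [(0.61, array([ 627., -151.]), array([  63.8, -112.3]))]
scene rail_left_end [(0.79, array([668.,  83.]), array([ 61.9, 124.8]))]
scene oil_can [(0.61, array([772., 245.]), array([134.9, 302.7]))]
scene bolt [(0.53, array([ 508., -309.]), array([ -25.2, -289.1]))]
scene square [(0.93, array([ 704., -181.]), array([ 144.6, -128.6]))]
scene screwdriver [(0.87, array([591., 244.]), array([-42.9, 268.9]))]
```

View pics/t6.png

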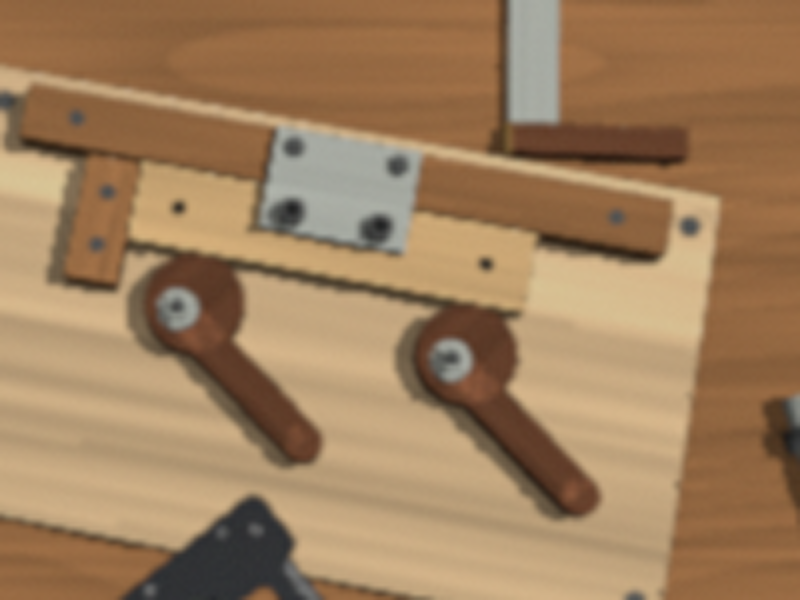

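The picture shows the rail's left end against the stop (130, 200) and its edge on the fence. Both levers are swung round about equally, with their discs on the rail (tips at (300, 443) and (577, 494)), and the robot is clear. Handing in.

```bash
python3 -c "
from workcell import env
print(env.job_done())"
```

```text
the job is handed in; nothing more can be done
None
```

The rail looks clamped and the job is handed in, at about 20 s on the robot's clock; no verdict came back. I slid the rail about 25 mm along until the push force jumped to about 14 N at the end stop. Then I pushed the right and left cam levers round to about 15–16 N square to the arm. A second push of about 16 N on the right lever held.

**Last checks:**
- **Rail:** the last picture shows its left end against the end stop and its edge on the fence.
- **Levers:** both are turned about equally, by eye about 1.5 rad, with their discs on the rail.
- **Bystanders:** the network readings put all four within about 10 mm of where they started. The exception is the top view's last oil can reading, which landed on the end stop; the scene camera has the can in place.
- **Robot:** it is clear of everything.

**Where checks disagreed or are missing:**
- **Network points:** several were scattered or plainly wrong in the last look. The top view put `left_arm` and `rail_left_end` on the right cam. The scene view put the rail's left end at jig y = 125 mm, which is past the stop. I relied on the picture and the push forces instead.
- **Cam force:** I could not measure the force of the cams on the rail directly.

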